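Swap the battery pack on a handpiece power unit

ROBOT

A 6-joint arm with a two-finger parallel gripper is mounted at the origin on the work surface; the furniture and walls round the work are solid. World frame = base frame: x ahead of the robot, y to its left, z up, the work surface at z = 0. Lengths are in m, angles in rad, forces in N, time in s.
With the tool pointing down it reaches from about 0.375 to 0.9 m from the base axis. Payload 3.1 kg.
Tool frame: the origin (TCP) lies between the finger pads; the fingertips stand robot.finger_overhang ahead of it and the grasp point (between the pads) lies 3 mm ahead of it (robot.finger_overhang is the distance from the TCP to the fingertips, in m); z points along the fingers, y is the line along which they close (so a half turn about z gives the same grasp; the last joint's range is limited). The gripper opens to 87 mm and grips with 3 to 60 N. Pads are 19 mm wide; open, the fingers measure 117 mm over their backs; the gripper's body (75 mm by 190 mm) begins 51 mm behind the grasp point.
Start: joints at [0.984, 0.527, 1.433, -0, 1.181, -0.178], TCP at [0.248, 0.573, 0.245] pointing down, gripper open.
Joint ranges: [-3.08, 3.08], [-0.75, 2.2], [0.22, 2.44], [-1.43, 4.57], [0, 2.65], [-2.85, 2.85]. Speed limits (rad/s): [2.79, 2.79, 3.14, 3.14, 3.14, 3.14].

INTERFACE

Orientations are given as a unit quaternion [x, y, z, w].
In Python, from rig import get_obs, vision, hand_in, nets, robot gives the robot as it stands.
- The arm moves only by the tool apply_moves, never from a script. Its argument "series" is a list of rows, each an object with "offset": the shift along the world's x, y, z in cm, a list of three; "rot": the turn, a rotation vector about the world's x, y, z in degrees, a list of three. A call has 1 to 20 rows; each row is the pose to reach, as a shift and turn from the pose commanded when the call began; what a row does not reach only later rows make up. A row lasts 1/10 s, in which the tool goes at most 50 mm and 8.59 degrees, less where a joint would pass 70% of its speed; a pose out of reach is approached as far as the arm can. A call with a gripper value outside its range is refused whole. "hand" is the opening, from 0 (shut) to 1 (fully open), set as the call begins (left out, the last holds). The fingers move at their own pace and stop on an object; "newtons" is the grip in N (left out, the last holds). Time passes only in rows, so rows that repeat a pose let the fingers close. It gives the time, the measured TCP pose, the force, the opening and the grip force at its end, in the units of the state.
- get_obs(): the state, without advancing time (a new reading comes with each control period).
- vision.camera(name): name is "side" or "top" or "wrist"; returns the picture (480x640x3 uint8, red, green, blue); there is no depth.
- vision.calibration(name): a dict with "K" (3x3 intrinsics, pixels), "k1" (the pictures are not rectified: a ray, as slopes to the right and down, at radius r is drawn at 1 + k1 r^2 times it, then the intrinsics apply), "R" (3x3) and "t" (3): a world point X has camera coordinates R X + t. Camera axes: x right, y down, z forward; pixel columns grow to the right and rows downward; lengths in m; the calibration is good to about 2 mm. A picture is of the moment at which its call begins: read the wrist's pose just before it. calibration takes no time and is no camera call; for the wrist camera it gives the pose at the moment of the call.
- hand_in(): hands the job in; it is judged then, once.
Trained networks look in the newest picture that a camera, given by its name, has taken for a name from the list of things; names that differ only in an ending like _2 or _b are one class to them, and where a whole thing is asked for, a point or a joint stands for the part that bears it (a point fixed in the world has none). Each returns a list of dicts, best first, with "conf" (0 to 1); they miss things now and then, are a little off and sometimes report something else, mostly with a low value. They report only what shows in the picture. A call takes as long as a camera call. They do not tell look-alikes from the thing itself.
- nets.search_frame(camera, query): "centre" ([x, y, z] in m, in world coordinates, good to about 4 mm: the middle of the surface that is visible of it).
- nets.spot_point(camera, query): "centre" ([x, y, z] in m, in world coordinates, good to about 4 mm: a listed point, or the origin of a listed thing).
The state is a dict: "time": time; "q": joint angles; "joint_velocities": joint speeds; "joint_torque": joint torques, N m; "position": TCP position; "tool_rot": TCP orientation; "ft_force": force on the tool from outside, world axes, zero at the start; "moment": the same for the moment, N m; "grip_width": finger opening in m; "grip_force": force on a finger pad.
Only numpy, scipy, OpenCV 4.12 (cv2) and the standard library are available. Lean on these libraries where they do the work, as an engineer would, in place of code of your own. Each camera call takes 0.05 s, during which the arm holds its last target. There are 200 camera calls.

TASK

Change the battery of the micromotor power unit: pull the spent pack (red panel) straight back off its rail and set it down gently, flat inside the empty charging bay. Then take the charged pack (green panel) from the other bay, slide it onto the rail until the detent catches and it is fully home, and last throw the orange switch lever all the way over to the back (on). Do not push the bottles, the jar and the pot beside the work about.

Things in the scene. Friction and masses are not known exactly. Their poses are not given: they have to be found in the camera images.
- power_unit: fixed power unit: flat grey deck, top 22 mm above the worktop, x -125 to +135, y -100 to +100 mm; 80 mm high white housing across its far end from x = +85 mm; bright aluminium T rail on the left of the deck, switch on a black panel on the right. Origin on the worktop; x along the rail toward the housing (away from the robot, turned up to 0.25 rad), y left.
- rail_home (a point): point on the deck's top (unit x +38.5, y +35, z 22 mm) where a pack's origin lies when fully home; axes as the unit's, x = sliding-on direction. A sprung ball in the rail's top resists with about 4 to 12 N over the last 20 mm, then snaps into a notch of the pack (about 1 mm play); pulling off takes 6 to 12 N. The housing stops a pack 1.5 mm past home.
- rail_nose (a point): tip of the rail's tapered nose, at deck height, 44 mm before rail_home; full width 22 mm farther on. Rail head 30 mm wide, 7.5 to 15.5 mm above the deck, web 16 mm. A pack laid flat on the deck with its origin 53 mm or more before this tip is clear of the rail; slid along +x on the deck it threads on with 1.8 mm play each side, 1.5 to 2 mm in height. The deck ends 119 mm before the tip.
- spent_pack: black battery pack 90 (its x) x 56 (its y) x 50 mm high, 0.26 to 0.44 kg, red panel on top; origin at the centre of its underside, z up, both ends alike. Plain upright sides: take it across the 56 mm, e.g. 30 mm above its underside. A T slot runs lengthwise through the underside: 22 mm wide between the 5.5 mm high lips, 33.6 mm wide above, up to 17 mm. At the start it sits home on the rail.
- charged_pack: black battery pack 90 (its x) x 56 (its y) x 50 mm high, 0.26 to 0.44 kg, green panel on top; origin at the centre of its underside, z up, both ends alike. Plain upright sides: take it across the 56 mm, e.g. 30 mm above its underside. A T slot runs lengthwise through the underside: 22 mm wide between the 5.5 mm high lips, 33.6 mm wide above, up to 17 mm. At the start it lies in full_bay.
- full_bay: fixed white charging bay holding the charged pack at the start: floor 8 mm above the worktop, rim 6 mm above the floor, pocket 100 (its x) x 66 mm (its y), outside 116 x 82 mm, a 10 mm high grey block at its +x end. Origin on the worktop under its centre. Lies across, x roughly to the left. Either bay may be the nearer one.
- empty_bay_seat (a point): centre of the floor (8 mm above the worktop) of the other, empty bay of the same make: pocket 100 mm (x) x 66 mm (y), rim 6 mm above the floor; x along the pocket's length. A pack in it lies flat on the floor with 5 mm room on every side; its origin is then near this point.
- power_switch (a joint): angle of the switch lever: 0 = off, leaning 0.5 rad from upright toward -x of the power unit (the robot side); 1.0 = on, leaning 0.5 rad toward +x (the housing). At the start 0 to 0.15. Stays where it is left; light (under 2 N at the tip).
- power_switch_tip (a point): centre of the orange ball (26 mm across) at the lever's end, 55 mm from its axis; the axis runs along y of the power unit, 45 mm above the worktop at x = +25, y = -67 mm of the unit, on a grey block 70 x 50 mm whose top is 48 mm above the worktop.
- red_pot: bystander: small paste pot with dark red lid, 32 mm across, 21 mm high; origin under its centre. Leave it where it is (within 30 mm).
- dark_bottle: bystander: small bottle with black cap, 33 mm across, 64 mm high; leave it (within 30 mm).
- yellow_bottle: bystander: yellow bottle 30 mm across, 78 mm high; leave it (within 30 mm).
- white_jar: bystander: white jar 50 mm across, 41 mm high; leave it (within 30 mm).
- empty_bay: the empty charging bay itself, 116 x 82 mm, rim top 14 mm above the worktop, with the same grey block at its +x end; origin on the worktop under its centre, x along its length.
There are look-alikes about, which are no part of the job. Leave any brown look-alike of the empty_bay alone.

How it is judged:
On the way, in this order (a step that is already met when the one before it is completed fails the run):
1. the spent pack is off the rail (more than 95 mm from its home) (distance between spent_pack and rail_home above 0.095 m), for 0.1 s.
2. the spent pack lies flat in the empty bay, let go (x of spent_pack in the frame of empty_bay_seat between -0.008 and 0.008 m and y of spent_pack in the frame of empty_bay_seat between -0.008 and 0.008 m and z of spent_pack in the frame of empty_bay_seat between -0.003 and 0.003 m and angle between spent_pack's own z axis and vertical below 0.05 rad and contact force between spent_pack and the fingers below 0.5 N and linear speed of spent_pack below 0.03 m/s), for 0.2 s.
3. the charged pack is home on the rail, in the detent (x of charged_pack in the frame of rail_home between -0.003 and 0.003 m and y of charged_pack in the frame of rail_home between -0.003 and 0.003 m and z of charged_pack in the frame of rail_home between -0.003 and 0.003 m and angle between the x axis of charged_pack and the x axis of rail_home, either way round below 0.06 rad and angle between charged_pack's own z axis and vertical below 0.05 rad), for 0.2 s.
4. the switch lever is thrown to on (value of joint power_switch above 0.8 rad), for 0.2 s.
At the end, for the whole second after the job is handed in: Charged pack home on the rail: within 3 mm of rail_home each way, in line within 0.06 rad, level within 0.05 rad. Spent pack flat in the bay that was empty (level within 0.05 rad, 3 mm in height, 8 mm along and across). Switch lever past 0.8 rad. Both packs at rest (all of step 3 and x of spent_pack in the frame of empty_bay_seat between -0.008 and 0.008 m and y of spent_pack in the frame of empty_bay_seat between -0.008 and 0.008 m and z of spent_pack in the frame of empty_bay_seat between -0.003 and 0.003 m and angle between spent_pack's own z axis and vertical below 0.05 rad and value of joint power_switch above 0.8 rad and linear speed of each of spent_pack, charged_pack below 0.02 m/s); the robot touches nothing.
It fails at once if a bottle, the jar or the pot is pushed more than 30 mm away (distance of any of red_pot, dark_bottle, yellow_bottle, white_jar from where it was at the start of the episode above 0.03 m).
It fails at once if the spent pack is dropped or slammed into the bay (faster than 0.6 m/s just above its floor) (x of spent_pack in the frame of empty_bay_seat between -0.05 and 0.05 m and y of spent_pack in the frame of empty_bay_seat between -0.04 and 0.04 m and z of spent_pack in the frame of empty_bay_seat below 0.02 m and linear speed of spent_pack above 0.6 m/s).
It also fails if it takes over 64 s, if anything falls off the work surface, if the arm or the gripper's body presses on something with over 40 N, if the wrist force passes 120 N, or if a joint passes its speed limit or range.

## Working session

There is one attempt and no reset: what is moved stays moved. The work goes in short steps, Python scripts to look and compute and a tool call to move; the robot and the scene stay as the last step left them, time stands still between calls to the robot, and variables do not carry over. Pictures are saved under pics/ and viewed, at most 10 in all, crops included, and the job is handed in when it is done.

Besides the shell and the picture viewer there is one more tool, called after "Emit:" as name([rows], argument=value, ...), one row to a line, values as JSON. apply_moves: Moves the arm, as the interface text tells. Its arguments: {"type":"object","properties":{"series":{"type":"array"},"hand":{"type":"number"},"newtons":{"type":"number"}},"required":["series"]}

```bash
mkdir -p pics; cat > h.py <<'E'
import numpy as np, cv2
from rig import get_obs, vision, hand_in, nets, robot
def save(cam,name):
    im=vision.camera(cam); cv2.imwrite('pics/'+name,im[:,:,::-1]); return im
def proj(cal,X):
    c=np.asarray(cal['R'])@np.asarray(X,float)+np.asarray(cal['t']); s=c[:2]/c[2]
    s=s*(1+cal['k1']*(s@s)); K=np.asarray(cal['K']); return (K@[s[0],s[1],1])[:2]
def ray(cal,uv):
    K=np.asarray(cal['K']); d=np.linalg.solve(K,[uv[0],uv[1],1])[:2]; s=d.copy()
    for _ in range(20): s=d/(1+cal['k1']*(s@s))
    R=np.asarray(cal['R']); return -R.T@np.asarray(cal['t']), R.T@np.array([s[0],s[1],1])
def atz(cal,uv,z):
    o,d=ray(cal,uv); return o+d*(z-o[2])/d[2]
def tri(obs):
    A=0;b=0
    for cal,uv in obs:
        o,d=ray(cal,uv); d=d/np.linalg.norm(d); P=np.eye(3)-np.outer(d,d); A=A+P; b=b+P@o
    return np.linalg.solve(A,b)
E
python3 - <<'E'
from h import *
np.set_printoptions(precision=4,suppress=True)
print(get_obs()['time'],robot.finger_overhang)
for c in ['top','side']:
    save(c,c+'0.png'); cal=vision.calibration(c); print(c,'pos',-np.array(cal['R']).T@cal['t'])
    for q in ['power_unit','rail_home','rail_nose','spent_pack','charged_pack','full_bay','empty_bay_seat','empty_bay','power_switch_tip','red_pot','dark_bottle','yellow_bottle','white_jar']:
        for r in nets.spot_point(c,q)[:3]: print(q,np.array(r['centre']),round(r['conf'],2),proj(cal,r['centre']).round())
print(get_obs()['time'])
E
```

```text
0.0 0.022
top pos [0.3373 0.0309 1.0137]
power_unit [ 0.5572 -0.165  -0.0073] 0.82 [419. 237.]
power_unit [0.6486 0.219  0.0075] 0.36 [238. 188.]
rail_home [ 0.6002 -0.1362  0.0201] 0.6 [407. 214.]
rail_home [ 0.5545 -0.2324  0.0971] 0.27 [464. 228.]
rail_nose [ 0.5604 -0.1274  0.024 ] 0.6 [403. 232.]
rail_nose [0.5223 0.2233 0.    ] 0.49 [233. 247.]
spent_pack [ 0.6003 -0.1373  0.0218] 0.98 [408. 213.]
charged_pack [0.6476 0.2219 0.0092] 0.6 [237. 188.]
full_bay [ 0.6491  0.2245 -0.0015] 0.93 [236. 189.]
full_bay [0.7457 0.0984 0.0023] 0.53 [297. 147.]
full_bay [ 0.7649 -0.0427 -0.0032] 0.29 [362. 142.]
empty_bay_seat [0.5176 0.2237 0.0095] 0.96 [231. 248.]
empty_bay_seat [ 0.3053 -0.1775  0.0046] 0.9 [426. 360.]
empty_bay [ 0.521   0.2231 -0.0004] 0.97 [233. 248.]
empty_bay [ 0.3063 -0.1781  0.003 ] 0.89 [427. 359.]
power_switch_tip [ 0.5489 -0.2326  0.0963] 0.61 [464. 231.]
red_pot [0.5256 0.0832 0.0047] 0.5 [300. 247.]
dark_bottle [ 0.7666  0.0327 -0.0032] 0.7 [328. 140.]
dark_bottle [0.6478 0.2224 0.0078] 0.29 [237. 188.]
yellow_bottle [ 0.7639 -0.0413 -0.0026] 0.53 [362. 142.]

[... 613 characters left out ...]
k [ 0.5487 -0.2305  0.0965] 0.57 [288. 200.]
full_bay [ 0.5983 -0.1382  0.0194] 0.71 [280. 250.]
empty_bay_seat [ 0.3066 -0.1822  0.0051] 0.79 [388. 226.]
empty_bay_seat [0.5186 0.2197 0.0056] 0.63 [385. 345.]
empty_bay [ 0.5231  0.2205 -0.0016] 0.74 [383. 350.]
empty_bay [ 0.3039 -0.1781 -0.0002] 0.74 [389. 228.]
power_switch_tip [ 0.5456 -0.2291  0.0984] 0.66 [289. 199.]
red_pot [ 0.5234  0.0809 -0.002 ] 0.62 [350. 305.]
red_pot [ 0.7607 -0.0422 -0.0022] 0.19 [216. 297.]
dark_bottle [0.7634 0.0338 0.004 ] 0.62 [221. 316.]
yellow_bottle [ 0.7653 -0.0389 -0.0014] 0.62 [214. 298.]
yellow_bottle [ 0.5554 -0.1266  0.0189] 0.23 [300. 249.]
white_jar [ 0.7439  0.0921 -0.0011] 0.69 [238. 335.]
1.4
```

View pics/top0.png

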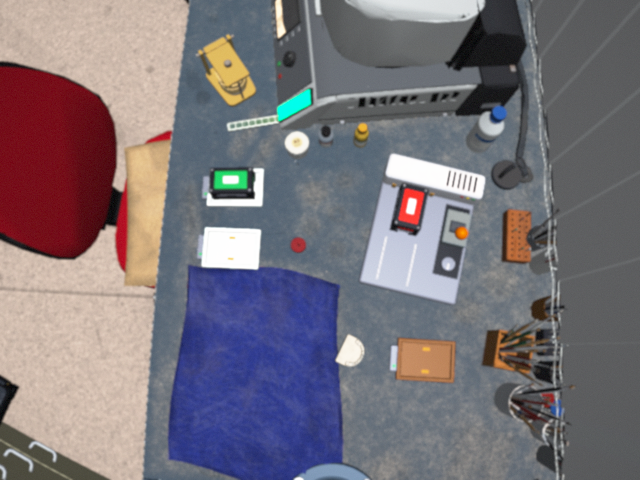

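View pics/side0.png

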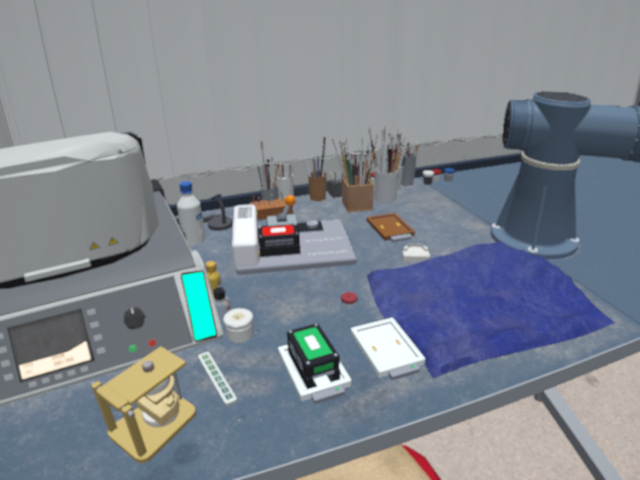

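The top picture shows the spent pack (red) at (410,208), the charged pack (green) at (233,181), a white empty bay at (231,248) and a brown tray at (426,360). The white one fits the description: it is the same make as the full bay and has a grey end block. The brown one is the look-alike to leave alone. I'll confirm this in a crop and work out the directions.

```bash
python3 - <<'E'
from h import *
np.set_printoptions(precision=4,suppress=True)
im=cv2.imread('pics/top0.png')
a=cv2.resize(im[150:290,190:310],None,fx=3.2,fy=3.2,interpolation=2);b=cv2.resize(im[290:430,370:490],None,fx=3.2,fy=3.2,interpolation=2)
cv2.imwrite('pics/crop1.png',np.hstack([a,b]))
cal=vision.calibration('top')
p=[atz(cal,u,.022) for u in [(361,284),(456,303),(380,185)]]
print(p); d=p[0]-p[1]; print('yaw', np.arctan2(-d[0],d[1])); d=p[2]-p[0]; print(np.arctan2(d[1],d[0]))
s=get_obs(); print(s['position'],s['tool_rot'])
from scipy.spatial.transform import Rotation as Ro
print(Ro.from_quat(s['tool_rot']).as_matrix())
c=vision.calibration('wrist'); R=np.array(c['R']); print(R, -R.T@c['t'],c['K'])
E
```

```text
[array([ 0.4515, -0.0428,  0.022 ]), array([ 0.4185, -0.2341,  0.022 ]), array([ 0.6594, -0.0793,  0.022 ])]
yaw -0.171179578501352
-0.17384578194703468
[0.2484 0.5735 0.2446] [0.203  0.9792 0.     0.    ]
[[-0.9176  0.3975  0.    ]
 [ 0.3975  0.9176  0.    ]
 [-0.      0.     -1.    ]]
[[ 0.3991  0.9169 -0.0006]
 [ 0.8875 -0.3862  0.2514]
 [ 0.2303 -0.1009 -0.9679]] [0.1856 0.6013 0.3851] [[416.0787   0.     314.6213]
 [  0.     416.0787 240.3607]
 [  0.       0.       1.    ]]
```

View pics/crop1.png

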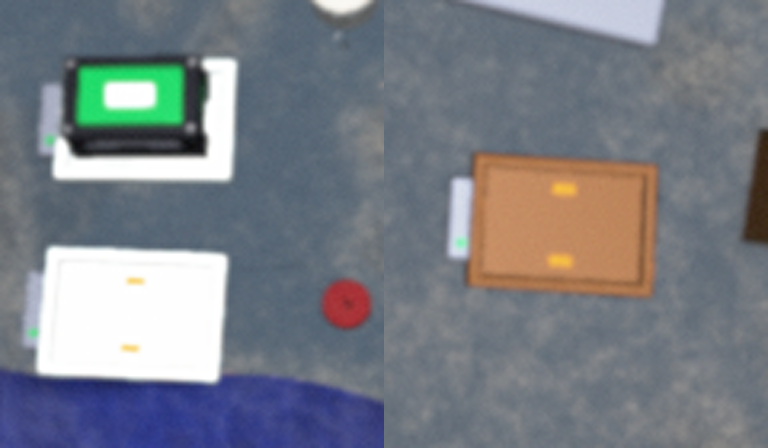

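The crop confirms that the empty bay is the white one on the left (crop (132,315)), and the brown tray stays alone. Next I'll take the wrist camera over the bays.

Emit:
apply_moves([
  {"offset": [30, -37, 5.5], "rot": [0, 0, 13.6]},
  {"offset": [30, -37, 5.5], "rot": [0, 0, 13.6]},
  {"offset": [30, -37, 5.5], "rot": [0, 0, 13.6]},
  {"offset": [30, -37, 5.5], "rot": [0, 0, 13.6]},
  {"offset": [30, -37, 5.5], "rot": [0, 0, 13.6]},
  {"offset": [30, -37, 5.5], "rot": [0, 0, 13.6]},
  {"offset": [30, -37, 5.5], "rot": [0, 0, 13.6]},
  {"offset": [30, -37, 5.5], "rot": [0, 0, 13.6]},
  {"offset": [30, -37, 5.5], "rot": [0, 0, 13.6]},
  {"offset": [30, -37, 5.5], "rot": [0, 0, 13.6]},
  {"offset": [30, -37, 5.5], "rot": [0, 0, 13.6]},
  {"offset": [30, -37, 5.5], "rot": [0, 0, 13.6]},
  {"offset": [30, -37, 5.5], "rot": [0, 0, 13.6]},
], hand=1, newtons=30)

```text
time: 2.7
position: [0.5473, 0.2043, 0.2992]
tool_rot: [0.085, 0.996, 0.0, -0.001]
ft_force: [-0.2, 0.3, -0.2]
grip_width: 0.0869
grip_force: 0.0
```

```bash
cat > look.py <<'E'
from h import *
import sys,json
np.set_printoptions(precision=4,suppress=True)
name=sys.argv[1]; s=get_obs(); print(s['time'],s['position'],s['tool_rot'])
cal={k:np.asarray(v).tolist() for k,v in vision.calibration('wrist').items()}
save('wrist',name+'.png'); json.dump(cal,open(name+'.json','w'))
for q in sys.argv[2:]:
    for r in nets.spot_point('wrist',q)[:2]: print(q,np.array(r['centre']),round(r['conf'],2),proj(vision.calibration('wrist'),r['centre']).round())
E
python3 look.py w1 empty_bay_seat charged_pack full_bay
```

```text
2.7 [0.5473 0.2043 0.2992] [ 0.0851  0.9964  0.0001 -0.0007]
empty_bay_seat [0.5225 0.2234 0.0071] 0.61 [328. 174.]
charged_pack [0.65   0.2271 0.008 ] 0.68 [350. 288.]
```

View pics/w1.png

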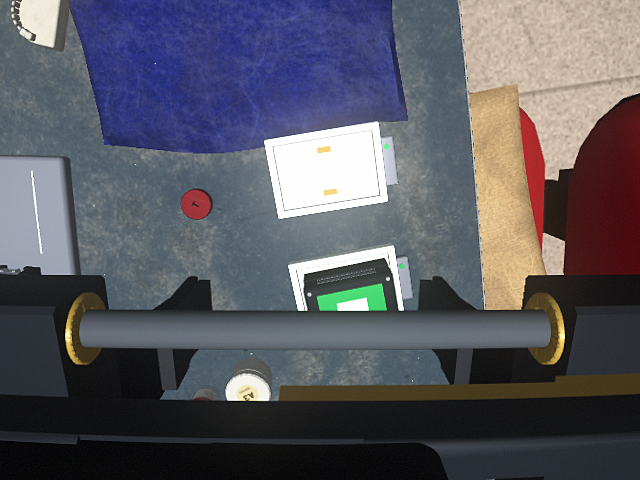

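Wrist picture w1 shows the empty bay in full (outer corners about (265,141), (379,123), (387,201), (278,217)). The charged pack at (347,285) is partly behind the fingers, so I'll shift forward for a second view.

Emit:
apply_moves([
  {"offset": [5, 0, 0], "rot": [0, 0, 0]},
  {"offset": [10, 0, 0], "rot": [0, 0, 0]},
  {"offset": [11, 0, 0], "rot": [0, 0, 0]},
  {"offset": [11, 0, 0], "rot": [0, 0, 0]},
  {"offset": [11, 0, 0], "rot": [0, 0, 0]},
])

```text
time: 3.4
position: [0.6569, 0.2041, 0.299]
tool_rot: [0.085, 0.996, -0.0, -0.001]
ft_force: [-0.9, 0.0, 0.1]
grip_width: 0.087
grip_force: 0.0
```

```bash
python3 look.py w2 empty_bay_seat charged_pack full_bay
cat > quad.py <<'E'
from h import *
# fit a quadrilateral to the largest blob of a mask near a seed; corners subpixel by line fits
def quad(mask,seed):
    n,l,st,c=cv2.connectedComponentsWithStats(mask.astype(np.uint8))
    ids=[i for i in range(1,n) if st[i,4]>150]; i=min(ids,key=lambda i:np.hypot(*(c[i]-seed)))
    m=(l==i).astype(np.uint8); cs,_=cv2.findContours(m,cv2.RETR_EXTERNAL,cv2.CHAIN_APPROX_NONE)
    h=cv2.convexHull(cs[0]); box=cv2.boxPoints(cv2.minAreaRect(h)); pts=cs[0][:,0].astype(float)
    L=[]
    for k in range(4):
        a,b=box[k],box[(k+1)%4]; u=(b-a)/np.linalg.norm(b-a); t=(pts-a)@u; d=np.abs((pts-a)@[-u[1],u[0]])
        s=(t>.15*np.linalg.norm(b-a))&(t<.85*np.linalg.norm(b-a))&(d<12)
        vx,vy,x,y=cv2.fitLine(pts[s].astype(np.float32),cv2.DIST_HUBER,0,.01,.01).ravel(); L.append(np.cross([x,y,1],[x+vx,y+vy,1]))
    q=[np.cross(L[k-1],L[k]) for k in range(4)]; return np.array([p[:2]/p[2] for p in q]), st[i]
def white(im): return im.min(2)>185
def green(im): im=im.astype(int); return (im[...,1]>110)&(im[...,1]-im[...,0]>60)&(im[...,1]-im[...,2]>40)
def red(im): im=im.astype(int); return (im[...,0]>130)&(im[...,1]<70)
E
python3 - <<'E'
from quad import *; import json
np.set_printoptions(precision=4,suppress=True)
for n,sd in [('w1',(328,172)),('w2',(310,70))]:
    im=cv2.imread(f'pics/{n}.png')[:,:,::-1]; cal=json.load(open(n+'.json'))
    q,st=quad(white(im),sd); print(n,q.round(1).tolist(),st)
    for z in [.0,.014]:
        P=np.array([atz(cal,p,z) for p in q]); d=[P[(k+1)%4]-P[k] for k in range(4)]
        print(z,P.mean(0),[round(np.linalg.norm(x),4) for x in d],[round(float(np.degrees(np.arctan2(x[1],x[0]))),2) for x in d])
E
```

```text
3.4 [0.6569 0.2041 0.299 ] [ 0.0852  0.9964 -0.0002 -0.0013]
empty_bay_seat [0.5198 0.2229 0.0068] 0.95 [309.  61.]
charged_pack [0.6497 0.2261 0.0071] 0.68 [334. 190.]
full_bay [0.5207 0.2225 0.0036] 0.68 [309.  62.]
w1 [[263.8, 139.9], [387.4, 119.5], [397.8, 199.1], [278.4, 218.1]] [ 264  122  134   97 9355]
0.0 [0.5198 0.2276 0.    ] [np.float64(0.1285), np.float64(0.0835), np.float64(0.1295), np.float64(0.0834)] [89.35, 0.05, -90.69, 179.38]
0.014 [0.5185 0.2272 0.014 ] [np.float64(0.1245), np.float64(0.0808), np.float64(0.1254), np.float64(0.0807)] [89.35, 0.05, -90.69, 179.38]
w2 [[242.0, 24.9], [360.8, 4.6], [373.9, 91.4], [258.3, 111.0]] [  243     5   134   107 10118]
0.0 [0.5163 0.2225 0.    ] [np.float64(0.1176), np.float64(0.0828), np.float64(0.1187), np.float64(0.0834)] [89.14, 0.48, -90.58, 179.72]
0.014 [0.5186 0.2223 0.014 ] [np.float64(0.1138), np.float64(0.0802), np.float64(0.1149), np.float64(0.0807)] [89.14, 0.48, -90.58, 179.72]
```

View pics/w2.png

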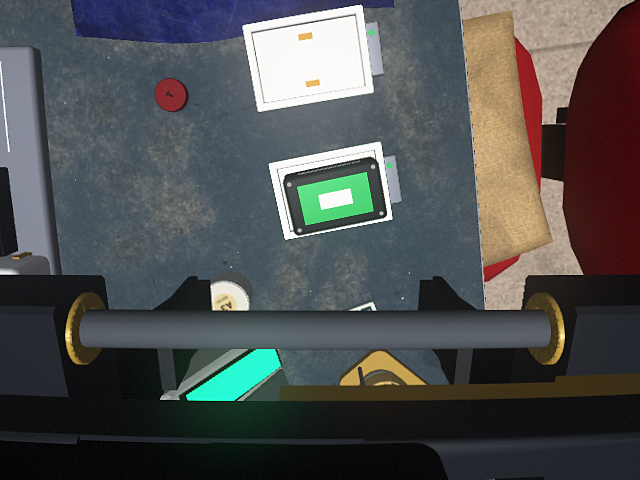

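w2 shows the empty bay at (308,60), with orange marks at (305,36) and (313,83). The charged pack's green panel is at (335,198) inside the full bay. I'll triangulate those while moving on to the unit.

Emit:
apply_moves([
  {"offset": [2, -5, 0], "rot": [0, 0, 0]},
  {"offset": [3, -10, 0], "rot": [0, 0, 0]},
  {"offset": [3, -15, 0], "rot": [0, 0, 0]},
  {"offset": [3, -20, 0], "rot": [0, 0, 0]},
  {"offset": [3, -25, 0], "rot": [0, 0, 0]},
  {"offset": [3, -30, 0], "rot": [0, 0, 0]},
  {"offset": [3, -35, 0], "rot": [0, 0, 0]},
  {"offset": [3, -37, 0], "rot": [0, 0, 0]},
  {"offset": [3, -37, 0], "rot": [0, 0, 0]},
  {"offset": [3, -37, 0], "rot": [0, 0, 0]},
])

```text
time: 4.6
position: [0.6878, -0.1664, 0.2998]
tool_rot: [0.086, 0.996, 0.0, -0.0]
ft_force: [0.4, 0.6, 0.2]
grip_width: 0.0872
grip_force: 0.0
```

```bash
python3 look.py w3 rail_home rail_nose spent_pack power_unit power_switch_tip
python3 - <<'E'
from quad import *; import json
np.set_printoptions(precision=4,suppress=True)
ld=lambda n:cv2.imread(f'pics/{n}.png')[:,:,::-1]
C={n:json.load(open(n+'.json')) for n in ['w1','w2','w3']}; C['top0']=vision.calibration('top');C['side0']=vision.calibration('side')
print('seat',(atz(C['w1'],(323,149),.008)+atz(C['w1'],(330,192),.008))/2,(atz(C['w2'],(305.5,36),.008)+atz(C['w2'],(312.5,83),.008))/2)
def do(f,views,z):
    o=[]
    for n,sd in views:
        q,st=quad(f(ld(n)),sd); P=np.array([atz(C[n],p,z) for p in q]); d=[P[(k+1)%4]-P[k] for k in range(4)]
        o.append((C[n],q.mean(0))); print(n,q.round(1).tolist(),P.mean(0),[round(float(np.linalg.norm(x)),4) for x in d],[round(float(np.degrees(np.arctan2(x[1],x[0]))),2) for x in d])
    print('tri',tri(o),'pair',tri(o[:2]))
do(green,[('w2',(335,198)),('top0',(233,180)),('side0',(316,343))],.058)
do(red,[('w3',(340,180)),('top0',(411,205)),('side0',(278,231))],.072)
E
```

```text
4.6 [ 0.6878 -0.1664  0.2998] [ 0.0862  0.9963  0.0005 -0.0001]
rail_home [ 0.5586 -0.1285  0.0217] 0.54 [328.  62.]
rail_home [ 0.5428 -0.228   0.0948] 0.41 [202.  50.]
rail_nose [ 0.5603 -0.1282  0.0211] 0.6 [329.  64.]
spent_pack [ 0.6034 -0.1373  0.0246] 0.75 [327. 112.]
power_unit [ 0.5603 -0.1621  0.0013] 0.65 [295.  73.]
power_switch_tip [ 0.5468 -0.2283  0.0965] 0.66 [203.  54.]
seat [0.5189 0.222  0.008 ] [0.5189 0.2226 0.008 ]
w2 [[296.6, 186.7], [365.8, 171.9], [373.0, 210.5], [305.4, 224.4]] [0.6503 0.2246 0.058 ] [0.0646, 0.0365, 0.0644, 0.0363] [92.24, 2.3, -87.93, -177.36]
top0 [[214.0, 171.2], [247.0, 169.4], [247.0, 188.0], [214.0, 188.0]] [0.6508 0.2266 0.058 ] [0.0676, 0.0394, 0.067, 0.0359] [-85.38, -176.06, 91.57, 4.87]
side0 [[292.7, 332.4], [315.0, 326.5], [332.1, 352.2], [308.0, 359.5]] [0.6496 0.2239 0.058 ] [0.0379, 0.0671, 0.0388, 0.0678] [-178.33, 92.82, 2.71, -87.96]
tri [0.6501 0.2256 0.0588] pair [0.6487 0.2248 0.065 ]
w3 [[526.4, -5.9], [553.8, 6.9], [553.8, 6.9], [526.4, -5.9]] [0.5448 0.049  0.072 ] [0.0261, 0.0, 0.0261, 0.0] [59.95, 0.0, -120.05, 0.0]
top0 [[397.8, 219.3], [404.7, 187.2], [423.9, 192.7], [417.1, 224.7]] [ 0.6025 -0.135   0.072 ] [0.0674, 0.0395, 0.0674, 0.0392] [-12.02, -104.45, 167.7, 75.61]
side0 [[308.6, 230.3], [282.5, 232.8], [282.5, 232.8], [308.6, 230.3]] [ 0.5678 -0.1147  0.072 ] [0.0569, 0.0, 0.0569, 0.0] [-10.23, 0.0, 169.77, 0.0]
tri [ 0.5778 -0.056   0.1511] pair [ 0.5664 -0.0837  0.282 ]
```

View pics/w3.png

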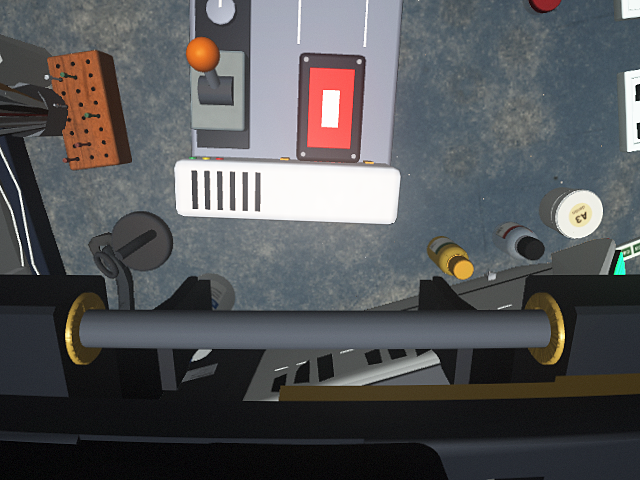

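w3 shows the spent pack's red panel at (331,108), the switch ball at (203,54) and the housing along row 190. The rail, under the pack, is in line with the image column. I'll redo the red measurement.

```bash
python3 - <<'E'
from quad import *; import json
np.set_printoptions(precision=4,suppress=True)
ld=lambda n:cv2.imread(f'pics/{n}.png')[:,:,::-1]
C={'w3':json.load(open('w3.json')),'top0':vision.calibration('top')}
o=[]
for n,sd in [('w3',(331,108)),('top0',(411,205))]:
    q,st=quad((lambda im:(im[...,0]>130)&(im[...,1]<110)&(im[...,2]<110))(ld(n)),sd)
    for z in [.062,.072]:
        P=np.array([atz(C[n],p,z) for p in q]); d=[P[(k+1)%4]-P[k] for k in range(4)]
        print(n,z,P.mean(0),[round(float(np.linalg.norm(x)),4) for x in d],[round(float(np.degrees(np.arctan2(x[1],x[0]))),2) for x in d])
    o.append((C[n],q.mean(0)))
print(tri(o))
im=ld('w3')
# housing near edge & deck edges: directions
for nm,u,v,z in [('line',(299,0),(299,44),.022),('line2',(364,0),(364,46),.022),('deckL',(401,20),(391,160),.022),('hous',(176,161),(399,170),.08),('housfar',(182,212),(392,222),.08),('mats',(196,140),(244,130),.048)]:
    a,b=atz(C['w3'],u,z),atz(C['w3'],v,z); print(nm,a,b,np.degrees(np.arctan2(*(b-a)[1::-1])))
E
```

```text
w3 0.062 [ 0.6022 -0.1372  0.062 ] [0.067, 0.0382, 0.067, 0.0376] [167.95, 77.59, -12.53, -102.4]
w3 0.072 [ 0.6027 -0.1376  0.072 ] [0.0652, 0.0372, 0.0652, 0.0366] [167.95, 77.59, -12.53, -102.4]
top0 0.062 [ 0.6053 -0.1368  0.062 ] [0.0681, 0.04, 0.0681, 0.0396] [-12.02, -104.45, 167.7, 75.61]
top0 0.072 [ 0.6025 -0.135   0.072 ] [0.0674, 0.0395, 0.0674, 0.0392] [-12.02, -104.45, 167.7, 75.61]
[ 0.6026 -0.1365  0.0685]
line [ 0.4993 -0.1473  0.022 ] [ 0.5373 -0.1542  0.022 ] -10.367229599897186
line2 [ 0.5095 -0.0882  0.022 ] [ 0.5495 -0.0944  0.022 ] -8.79169020927983
deckL [ 0.5324 -0.0568  0.022 ] [ 0.6592 -0.0837  0.022 ] -12.00580920855943
hous [ 0.6222 -0.2754  0.08  ] [ 0.6634 -0.0878  0.08  ] 77.62887214082298
housfar [ 0.6665 -0.2813  0.08  ] [ 0.7078 -0.0997  0.08  ] 77.19917678848859
mats [ 0.6071 -0.263   0.048 ] [ 0.6064 -0.2173  0.048 ] 90.92617621669316
```

Emit:
apply_moves([
  {"offset": [-4.2, 1.4, -1], "rot": [0, 0, -2.4]},
  {"offset": [-8.5, 2.9, -3], "rot": [0, 0, -2.4]},
  {"offset": [-8.5, 2.9, -7.5], "rot": [0, 0, -2.4]},
  {"offset": [-8.5, 2.9, -12], "rot": [0, 0, -2.4]},
  {"offset": [-8.5, 2.9, -16], "rot": [0, 0, -2.4]},
  {"offset": [-8.5, 2.9, -20], "rot": [0, 0, -2.4]},
  {"offset": [-8.5, 2.9, -22.5], "rot": [0, 0, -2.4]},
  {"offset": [-8.5, 2.9, -23.5], "rot": [0, 0, -2.4]},
  {"offset": [-8.5, 2.9, -23.5], "rot": [0, 0, -2.4]},
  {"offset": [-8.5, 2.9, -23.5], "rot": [0, 0, -2.4]},
])

```text
time: 5.9
position: [0.6045, -0.1376, 0.0657]
tool_rot: [0.106, 0.994, -0.0, 0.001]
ft_force: [-0.2, 0.5, 0.6]
grip_width: 0.0868
grip_force: 0.0
```

Emit:
apply_moves([
  {"offset": [0, 0, 0], "rot": [0, 0, 0]},
  {"offset": [0, 0, 0], "rot": [0, 0, 0]},
  {"offset": [0, 0, 0], "rot": [0, 0, 0]},
  {"offset": [0, 0, 0], "rot": [0, 0, 0]},
  {"offset": [0, 0, 0], "rot": [0, 0, 0]},
  {"offset": [0, 0, 0], "rot": [0, 0, 0]},
], hand=0.4, newtons=35)

```text
time: 6.5
position: [0.6035, -0.1377, 0.0649]
tool_rot: [0.106, 0.994, -0.0, 0.0]
ft_force: [-0.3, -0.4, 2.8]
grip_width: 0.0559
grip_force: 35.0
```

Emit:
apply_moves([
  {"offset": [-0.98, 0.21, 0], "rot": [0, 0, 0]},
  {"offset": [-1.95, 0.42, 0], "rot": [0, 0, 0]},
  {"offset": [-3.42, 0.74, 0], "rot": [0, 0, 0]},
  {"offset": [-5.37, 1.16, 0], "rot": [0, 0, 0]},
  {"offset": [-7.33, 1.58, 0], "rot": [0, 0, 0]},
  {"offset": [-9.28, 2.01, 0], "rot": [0, 0, 0]},
  {"offset": [-10.26, 2.22, 0], "rot": [0, 0, 0]},
  {"offset": [-10.26, 2.22, 0], "rot": [0, 0, 0]},
  {"offset": [-10.26, 2.22, 0], "rot": [0, 0, 0]},
])

```text
time: 7.4
position: [0.4984, -0.1146, 0.0649]
tool_rot: [0.106, 0.994, 0.001, -0.003]
ft_force: [-4.3, -0.1, 9.3]
grip_width: 0.0562
grip_force: 35.0
```

Emit:
apply_moves([
  {"offset": [-10, 1, 4], "rot": [0, 0, 0]},
  {"offset": [0, 0, 8], "rot": [0, 0, -4]},
  {"offset": [0, 3, 11], "rot": [0, 0, -12]},
  {"offset": [0.5, 7, 12], "rot": [0, 0, -20]},
  {"offset": [0.8, 11.5, 12], "rot": [0, 0, -28]},
  {"offset": [1.2, 16, 12], "rot": [0, 0, -36]},
  {"offset": [1.5, 20.5, 12], "rot": [0, 0, -44]},
  {"offset": [1.8, 25, 12], "rot": [0, 0, -52]},
  {"offset": [2, 29.5, 12], "rot": [0, 0, -60]},
  {"offset": [2, 33, 11], "rot": [0, 0, -68]},
  {"offset": [2, 33.7, 9], "rot": [0, 0, -76]},
  {"offset": [2, 33.7, 7], "rot": [0, 0, -78.5]},
  {"offset": [2, 33.7, 7], "rot": [0, 0, -78.5]},
  {"offset": [2, 33.7, 7], "rot": [0, 0, -78.5]},
])

```text
time: 8.8
position: [0.5194, 0.2214, 0.1334]
tool_rot: [0.711, 0.703, -0.002, -0.001]
ft_force: [0.1, 0.4, -2.3]
grip_width: 0.0558
grip_force: 35.0
```

The first row of that call had a mistyped x, so the pack went back a few centimetres while lifting. It was in free space over the deck edge and the grip held. Now I'll check how the pack sits in the hand.

```bash
python3 look.py w4 spent_pack; python3 - <<'E'
from h import *
np.set_printoptions(precision=4,suppress=True)
for c in ['side','top']:
    save(c,c+'4.png')
    for q in ['spent_pack','empty_bay_seat']:
        for r in nets.spot_point(c,q)[:2]: print(c,q,np.array(r['centre']),round(r['conf'],2),proj(vision.calibration(c),r['centre']).round())
a=cv2.imread('pics/side4.png')[230:410,290:490]; w=cv2.imread('pics/w4.png')
cv2.imwrite('pics/c4.png',np.hstack([cv2.resize(a,(400,360)),cv2.resize(w,(400,300))[:, :] if 0 else cv2.copyMakeBorder(cv2.resize(w,(400,300)),0,60,0,0,0)]))
E
```

```text
8.8 [0.5194 0.2214 0.1334] [ 0.7111  0.7031 -0.0019 -0.0012]
spent_pack [0.5217 0.2227 0.0942] 0.7 [316. 283.]
side spent_pack [0.5206 0.2222 0.0913] 0.61 [387. 305.]
side empty_bay_seat [0.5182 0.2212 0.0075] 0.86 [386. 345.]
side empty_bay_seat [ 0.5586 -0.1664 -0.0016] 0.22 [294. 250.]
top spent_pack [0.5265 0.2225 0.0926] 0.72 [225. 236.]
top spent_pack [ 0.5531 -0.2309  0.0973] 0.67 [463. 229.]
top empty_bay_seat [ 0.3069 -0.1761  0.0088] 0.72 [426. 359.]
top empty_bay_seat [0.6481 0.2228 0.0085] 0.51 [236. 188.]
```

View pics/c4.png

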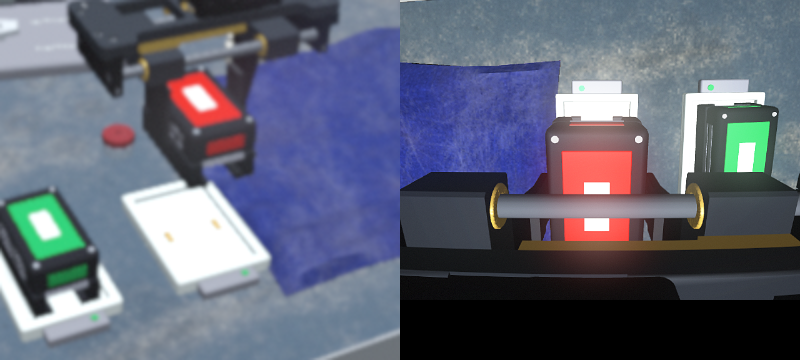

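The pack hangs level and centred over the white bay, so I'll lower it slowly.

Emit:
apply_moves([
  {"offset": [0, 0, -3], "rot": [0, 0, 0]},
  {"offset": [0, 0, -5], "rot": [0, 0, 0]},
  {"offset": [0, 0, -6.5], "rot": [0, 0, 0]},
  {"offset": [0, 0, -7.2], "rot": [0, 0, 0]},
  {"offset": [0, 0, -7.6], "rot": [0, 0, 0]},
  {"offset": [0, 0, -7.9], "rot": [0, 0, 0]},
  {"offset": [0, 0, -8.1], "rot": [0, 0, 0]},
  {"offset": [0, 0, -8.2], "rot": [0, 0, 0]},
  {"offset": [0, 0, -8.2], "rot": [0, 0, 0]},
  {"offset": [0, 0, -8.2], "rot": [0, 0, 0]},
])

```text
time: 10.2
position: [0.521, 0.2217, 0.0529]
tool_rot: [0.712, 0.703, 0.0, 0.0]
ft_force: [0.4, -0.4, -3.9]
grip_width: 0.0557
grip_force: 35.0
```

Emit:
apply_moves([
  {"offset": [-0.15, 0.05, -0.1], "rot": [0, 0, 0]},
  {"offset": [-0.15, 0.05, -0.2], "rot": [0, 0, 0]},
  {"offset": [-0.15, 0.05, -0.3], "rot": [0, 0, 0]},
  {"offset": [-0.15, 0.05, -0.3], "rot": [0, 0, 0]},
])

```text
time: 10.6
position: [0.519, 0.2223, 0.0509]
tool_rot: [0.711, 0.703, -0.0, -0.0]
ft_force: [-2.6, -0.6, 7.0]
grip_width: 0.0557
grip_force: 35.0
```

It touched down at the expected height. I'll release and rise.

Emit:
apply_moves([
  {"offset": [0, 0, 0], "rot": [0, 0, 0]},
  {"offset": [0, 0, 0], "rot": [0, 0, 0]},
  {"offset": [0, 0, 0], "rot": [0, 0, 0]},
  {"offset": [0, 0, 0], "rot": [0, 0, 0]},
  {"offset": [0, 0, 0], "rot": [0, 0, 0]},
  {"offset": [0, 0, 2], "rot": [0, 0, 0]},
  {"offset": [0, 0, 6], "rot": [0, 0, 0]},
  {"offset": [0, 0, 10], "rot": [0, 0, 0]},
  {"offset": [0, 0, 14], "rot": [0, 0, 0]},
  {"offset": [4, -1, 18], "rot": [0, 0, 0]},
  {"offset": [8, -3, 20], "rot": [0, 0, 0]},
  {"offset": [9, -6, 20], "rot": [0, 0, 0]},
  {"offset": [9, -9, 20], "rot": [0, 0, 0]},
  {"offset": [9, -9, 20], "rot": [0, 0, 0]},
  {"offset": [9, -9, 20], "rot": [0, 0, 0]},
], hand=1)

```text
time: 12.1
position: [0.609, 0.1317, 0.2492]
tool_rot: [0.712, 0.702, -0.0, -0.001]
ft_force: [-0.1, 1.0, 0.2]
grip_width: 0.0872
grip_force: 0.0
```

```bash
python3 look.py w5 spent_pack charged_pack; cat > meas.py <<'E'
from quad import *; import json,sys
np.set_printoptions(precision=4,suppress=True)
RED=lambda im:(im[...,0]>130)&(im[...,1]<110)&(im[...,2]<110)
def meas(n,f,X):
    im=cv2.imread(f'pics/{n}.png')[:,:,::-1]; cal=json.load(open(n+'.json'))
    q,st=quad(f(im),proj(cal,X)); P=np.array([atz(cal,p,X[2]) for p in q]); d=[P[(k+1)%4]-P[k] for k in range(4)]
    print(n,st,P.mean(0),[round(float(np.linalg.norm(x)),4) for x in d],[round(float(np.degrees(np.arctan2(x[1],x[0]))),2) for x in d]); return cal,q.mean(0)
E
python3 - <<'E'
from meas import *
meas('w5',RED,[.519,.222,.058]); b=meas('w5',green,[.65,.225,.058]); a=meas('w2',green,[.65,.225,.058]); print(tri([a,b]))
E
```

```text
12.1 [0.609  0.1317 0.2492] [ 0.7122  0.702  -0.0002 -0.0006]
spent_pack [0.6505 0.2263 0.0104] 0.33 [361. 104.]
charged_pack [0.6497 0.2272 0.01  ] 0.59 [360. 103.]
w5 [ 170   60   53   89 3517] [0.5189 0.2237 0.058 ] [0.0374, 0.0653, 0.0369, 0.0656] [-1.89, -91.38, 178.61, 89.04]
w5 [ 342   54   51   91 3598] [0.6504 0.2248 0.058 ] [0.0368, 0.0651, 0.0372, 0.0649] [2.88, -87.48, -177.35, 92.13]
w2 [ 297  172   77   53 2317] [0.6503 0.2246 0.058 ] [0.0646, 0.0365, 0.0644, 0.0363] [92.24, 2.3, -87.93, -177.36]
[0.6492 0.2247 0.0651]
```

View pics/w5.png

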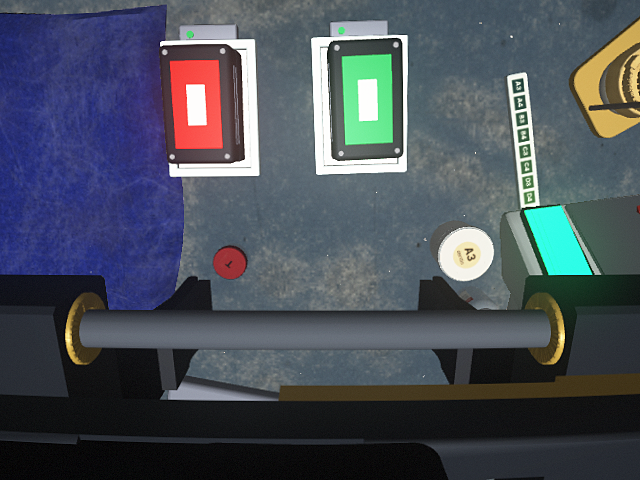

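The spent pack lies in the bay about 1.5 mm off centre, and the charged pack is clearly visible at (360,103). Before reaching in I'll check the clearance to the furnace by locating its cyan screen.

```bash
python3 - <<'E'
from quad import *
np.set_printoptions(precision=4,suppress=True)
f=lambda im:(im[...,0]<90)&(im[...,1]>200)&(im[...,2]>180)
Q=[]
for n in ['top','side']:
    im=cv2.imread(f'pics/{n}0.png')[:,:,::-1]; q,st=quad(f(im),(295,105) if n=='top' else (198,305)); Q.append((vision.calibration(n),q)); print(n,q.round(0).tolist())
for p in Q[0][1]:
    o=[]
    for r in Q[1][1]:
        X=tri([(Q[0][0],p),(Q[1][0],r)]); o.append((np.abs(proj(Q[0][0],X)-p).max()+np.abs(proj(Q[1][0],X)-r).max(),X))
    for e,X in sorted(o,key=lambda t:t[0])[:2]: print(p.round(),round(e,1),X)
E
```

```text
top [[277.0, 107.0], [309.0, 89.0], [309.0, 103.0], [279.0, 120.0]]
side [[182.0, 275.0], [202.0, 272.0], [215.0, 333.0], [196.0, 339.0]]
[277. 107.] 0.6 [0.8171 0.1422 0.0497]
[277. 107.] 12.5 [0.7973 0.1444 0.0635]
[309.  89.] 0.2 [0.8185 0.0723 0.1299]
[309.  89.] 14.3 [0.7989 0.0757 0.1393]
[309. 103.] 0.0 [0.7873 0.0712 0.1283]
[309. 103.] 14.8 [0.8066 0.0682 0.1195]
[279. 120.] 0.1 [0.7864 0.137  0.0498]
[279. 120.] 13.6 [0.8061 0.1351 0.0365]
```

Emit:
apply_moves([
  {"offset": [2, 4.5, -1], "rot": [0, 0, 3]},
  {"offset": [4.1, 9.3, -3], "rot": [0, 0, 3]},
  {"offset": [4.1, 9.3, -7], "rot": [0, 0, 3]},
  {"offset": [4.1, 9.3, -11], "rot": [0, 0, 3]},
  {"offset": [4.1, 9.3, -14.5], "rot": [0, 0, 3]},
  {"offset": [4.1, 9.3, -17.5], "rot": [0, 0, 3]},
  {"offset": [4.1, 9.3, -19], "rot": [0, 0, 3]},
  {"offset": [4.1, 9.3, -19.8], "rot": [0, 0, 3]},
  {"offset": [4.1, 9.3, -19.8], "rot": [0, 0, 3]},
  {"offset": [4.1, 9.3, -19.8], "rot": [0, 0, 3]},
  {"offset": [4.1, 9.3, -19.8], "rot": [0, 0, 3]},
])

```text
time: 13.35
position: [0.6516, 0.2255, 0.0535]
tool_rot: [0.693, 0.721, 0.001, 0.001]
ft_force: [0.1, 0.8, -0.8]
grip_width: 0.087
grip_force: 0.0
```

Emit:
apply_moves([
  {"offset": [0, 0, 0], "rot": [0, 0, 0]},
  {"offset": [0, 0, 0], "rot": [0, 0, 0]},
  {"offset": [0, 0, 0], "rot": [0, 0, 0]},
  {"offset": [0, 0, 0], "rot": [0, 0, 0]},
  {"offset": [0, 0, 0], "rot": [0, 0, 0]},
  {"offset": [0, 0, 0], "rot": [0, 0, 0]},
], hand=0.4, newtons=40)

```text
time: 13.95
position: [0.6503, 0.2252, 0.0516]
tool_rot: [0.693, 0.721, 0.0, 0.0]
ft_force: [0.0, 0.2, 0.8]
grip_width: 0.0559
grip_force: 40.0
```

Emit:
apply_moves([
  {"offset": [0, 0, 2], "rot": [0, 0, 0]},
  {"offset": [0, 0, 6], "rot": [0, 0, 0]},
  {"offset": [0, -1, 10], "rot": [0, 0, 5]},
  {"offset": [-2, -4, 12], "rot": [0, 0, 13]},
  {"offset": [-4, -8, 12], "rot": [0, 0, 21]},
  {"offset": [-6, -12, 12], "rot": [0, 0, 29]},
  {"offset": [-8, -16, 12], "rot": [0, 0, 37]},
  {"offset": [-10, -20, 12], "rot": [0, 0, 45]},
  {"offset": [-12, -24, 12], "rot": [0, 0, 53]},
  {"offset": [-14, -28, 12], "rot": [0, 0, 61]},
  {"offset": [-15, -32, 11], "rot": [0, 0, 69]},
  {"offset": [-15.05, -34, 8], "rot": [0, 0, 75.5]},
  {"offset": [-15.05, -34, 5], "rot": [0, 0, 75.5]},
  {"offset": [-15.05, -34, 3.4], "rot": [0, 0, 75.5]},
  {"offset": [-15.05, -34, 3.4], "rot": [0, 0, 75.5]},
  {"offset": [-15.05, -34, 3.4], "rot": [0, 0, 75.5]},
])

```text
time: 15.55
position: [0.4997, -0.1147, 0.0853]
tool_rot: [0.106, 0.994, 0.0, -0.0]
ft_force: [0.5, -0.0, -2.5]
grip_width: 0.0559
grip_force: 40.0
```

```bash
python3 look.py w6 charged_pack; python3 - <<'E'
from h import *
np.set_printoptions(precision=4,suppress=True)
cal=vision.calibration('side')
a=save('side','side6.png')
for q in ['charged_pack','rail_home','rail_nose']:
    for r in nets.spot_point('side',q)[:1]: print(q,np.array(r['centre']),round(r['conf'],2),proj(cal,r['centre']).round())
b=save('top','top6.png')
for q in ['charged_pack','rail_home','rail_nose']:
    for r in nets.spot_point('top',q)[:1]: print(q,np.array(r['centre']),round(r['conf'],2))
s=cv2.resize(a[180:300,220:380],(480,360),interpolation=2)[:,:,::-1]
w=cv2.resize(cv2.imread('pics/w6.png'),(320,240)); w=cv2.copyMakeBorder(w,0,120,0,0,0)
cv2.imwrite('pics/c6.png',np.hstack([s,w]))
E
```

```text
15.55 [ 0.4997 -0.1147  0.0853] [ 0.1064  0.9943  0.0002 -0.0005]
charged_pack [ 0.5012 -0.1151  0.0419] 0.88 [314. 284.]
charged_pack [ 0.4996 -0.1126  0.043 ] 0.81 [326. 238.]
rail_home [ 0.6058 -0.1378  0.0181] 0.87 [277. 252.]
rail_nose [ 0.5597 -0.1272  0.0217] 0.91 [298. 249.]
rail_nose [ 0.7653 -0.0395 -0.003 ] 0.18
```

View pics/c6.png

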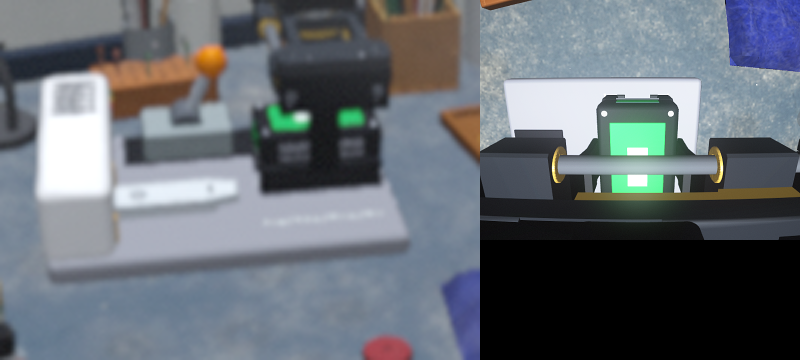

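The pack is level behind the rail nose (nose at about (238,190) in the crop) and in line with it. Now I'll lower it to the deck.

Emit:
apply_moves([
  {"offset": [0, -0.05, -1], "rot": [0, 0, 0]},
  {"offset": [0, -0.05, -1.6], "rot": [0, 0, 0]},
  {"offset": [0, -0.05, -1.8], "rot": [0, 0, 0]},
  {"offset": [0, -0.05, -1.95], "rot": [0, 0, 0]},
  {"offset": [0, -0.05, -1.95], "rot": [0, 0, 0]},
  {"offset": [0, -0.05, -1.95], "rot": [0, 0, 0]},
])

```text
time: 16.65
position: [0.4999, -0.1154, 0.066]
tool_rot: [0.106, 0.994, -0.0, 0.0]
ft_force: [-0.1, 0.4, -2.9]
grip_width: 0.0556
grip_force: 40.0
```

Emit:
apply_moves([
  {"offset": [0.98, -0.21, -0.03], "rot": [0, 0, 0]},
  {"offset": [1.95, -0.42, -0.03], "rot": [0, 0, 0]},
  {"offset": [2.93, -0.64, -0.03], "rot": [0, 0, 0]},
  {"offset": [3.91, -0.85, -0.03], "rot": [0, 0, 0]},
  {"offset": [4.89, -1.06, -0.03], "rot": [0, 0, 0]},
  {"offset": [5.86, -1.27, -0.03], "rot": [0, 0, 0]},
  {"offset": [6.84, -1.48, -0.03], "rot": [0, 0, 0]},
  {"offset": [7.82, -1.7, -0.03], "rot": [0, 0, 0]},
  {"offset": [7.82, -1.7, -0.03], "rot": [0, 0, 0]},
])

```text
time: 17.55
position: [0.5802, -0.1331, 0.0659]
tool_rot: [0.106, 0.994, -0.0, 0.002]
ft_force: [-0.7, -0.9, -3.1]
grip_width: 0.056
grip_force: 40.0
```

It threads on without resistance. Next is the push through the detent.

Emit:
apply_moves([
  {"offset": [0.59, -0.13, 0], "rot": [0, 0, 0]},
  {"offset": [1.17, -0.25, 0], "rot": [0, 0, 0]},
  {"offset": [1.56, -0.34, 0], "rot": [0, 0, 0]},
  {"offset": [1.95, -0.42, 0], "rot": [0, 0, 0]},
  {"offset": [2.25, -0.49, 0], "rot": [0, 0, 0]},
  {"offset": [2.44, -0.53, 0], "rot": [0, 0, 0]},
  {"offset": [2.54, -0.55, 0], "rot": [0, 0, 0]},
  {"offset": [2.54, -0.55, 0], "rot": [0, 0, 0]},
  {"offset": [2.54, -0.55, 0], "rot": [0, 0, 0]},
])

```text
time: 18.45
position: [0.6034, -0.1378, 0.0656]
tool_rot: [0.106, 0.994, -0.0, 0.0]
ft_force: [-1.1, -1.3, -2.3]
grip_width: 0.056
grip_force: 40.0
```

The force is low, which fits the pack having snapped in. I'll push a little more to feel the end stop, then come back.

Emit:
apply_moves([
  {"offset": [0.1, -0.02, 0], "rot": [0, 0, 0]},
  {"offset": [0.2, -0.04, 0], "rot": [0, 0, 0]},
  {"offset": [0.29, -0.06, 0], "rot": [0, 0, 0]},
  {"offset": [0.29, -0.06, 0], "rot": [0, 0, 0]},
])

```text
time: 18.85
position: [0.6035, -0.1378, 0.0656]
tool_rot: [0.106, 0.994, 0.0, -0.003]
ft_force: [-6.9, -0.2, 2.7]
grip_width: 0.0559
grip_force: 40.0
```

Emit:
apply_moves([
  {"offset": [0.15, -0.03, 0], "rot": [0, 0, 0]},
  {"offset": [0.29, -0.06, 0], "rot": [0, 0, 0]},
  {"offset": [0.44, -0.1, 0], "rot": [0, 0, 0]},
  {"offset": [0.44, -0.1, 0], "rot": [0, 0, 0]},
  {"offset": [0.44, -0.1, 0], "rot": [0, 0, 0]},
])

```text
time: 19.35
position: [0.6037, -0.1379, 0.0655]
tool_rot: [0.106, 0.994, 0.001, -0.008]
ft_force: [-14.4, 0.8, 9.1]
grip_width: 0.0553
grip_force: 40.0
```

14 N with no motion means it is on the end stop, past the detent. I'll relax, release and look.

Emit:
apply_moves([
  {"offset": [-0.4, 0.09, 0], "rot": [0, 0, 0]},
  {"offset": [-0.78, 0.17, 0], "rot": [0, 0, 0]},
  {"offset": [-0.78, 0.17, 0], "rot": [0, 0, 0]},
])

```text
time: 19.65
position: [0.6032, -0.1377, 0.0659]
tool_rot: [0.107, 0.994, -0.0, 0.001]
ft_force: [-0.9, -0.7, -1.3]
grip_width: 0.0555
grip_force: 40.0
```

Emit:
apply_moves([
  {"offset": [0, 0, 0], "rot": [0, 0, 0]},
  {"offset": [0, 0, 0], "rot": [0, 0, 0]},
  {"offset": [0, 0, 0], "rot": [0, 0, 0]},
  {"offset": [0, 0, 0], "rot": [0, 0, 0]},
  {"offset": [0, 0, 0], "rot": [0, 0, 0]},
  {"offset": [0, 0, 3], "rot": [0, 0, 0]},
  {"offset": [0, 0, 7], "rot": [0, 0, 0]},
  {"offset": [0, 0, 11], "rot": [0, 0, 0]},
  {"offset": [2, 0, 15], "rot": [0, 0, 0]},
  {"offset": [5, -1, 19], "rot": [0, 0, 0]},
  {"offset": [8.5, -2.9, 23.5], "rot": [0, 0, 0]},
  {"offset": [8.5, -2.9, 23.5], "rot": [0, 0, 0]},
  {"offset": [8.5, -2.9, 23.5], "rot": [0, 0, 0]},
  {"offset": [8.5, -2.9, 23.5], "rot": [0, 0, 0]},
], hand=1)

```text
time: 21.05
position: [0.6868, -0.1662, 0.2995]
tool_rot: [0.106, 0.994, 0.0, -0.001]
ft_force: [-0.3, -0.0, -0.0]
grip_width: 0.0871
grip_force: 0.0
```

```bash
python3 look.py w7 charged_pack power_switch_tip rail_home; python3 - <<'E'
from meas import *
meas('w7',green,[.603,-.1375,.072]); meas('w3',RED,[.603,-.1375,.072])
f=lambda im:(im[...,0]>190)&(im[...,1]>60)&(im[...,1]<150)&(im[...,2]<60)
C=[]
for n in ['w3','w7']:
    im=cv2.imread(f'pics/{n}.png')[:,:,::-1]; cal=json.load(open(n+'.json')); q=proj(cal,[.547,-.229,.0965])
    yy,xx=np.nonzero(f(im)); s=np.hypot(xx-q[0],yy-q[1])<30; C.append((cal,[xx[s].mean(),yy[s].mean()])); print(n,C[-1][1],s.sum(),atz(cal,C[-1][1],.0965))
im=cv2.imread('pics/side6.png')[:,:,::-1]; yy,xx=np.nonzero(f(im)); s=np.hypot(xx-289,yy-199)<15; C.append((vision.calibration('side'),[xx[s].mean(),yy[s].mean()]))
print(tri(C),s.sum())
E
```

```text
21.05 [ 0.6868 -0.1662  0.2995] [ 0.1065  0.9943  0.0005 -0.0014]
charged_pack [ 0.6021 -0.1392  0.0219] 0.73 [322. 114.]
power_switch_tip [ 0.5449 -0.2267  0.0952] 0.59 [199.  61.]
w7 [ 304   72   46   79 2830] [ 0.6042 -0.1373  0.072 ] [0.036, 0.0644, 0.0373, 0.0643] [77.76, -11.38, -102.28, 167.4]
w3 [ 307   67   48   82 2794] [ 0.6027 -0.1376  0.072 ] [0.0652, 0.0372, 0.0652, 0.0366] [167.95, 77.59, -12.53, -102.4]
w3 [np.float64(198.92090395480227), np.float64(51.52165725047081)] 531 [ 0.5433 -0.2317  0.0965]
w7 [np.float64(192.67790262172284), np.float64(58.79026217228464)] 534 [ 0.5432 -0.2318  0.0965]
[ 0.5441 -0.2311  0.0996] 23
```

View pics/w7.png

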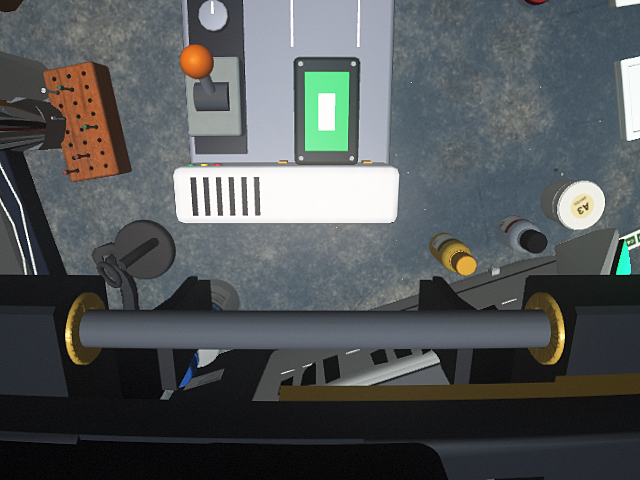

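The charged pack is home: its centre is 1.5 mm from where the spent one sat, with the same yaw (green panel at (327,111) in w7). Now I'll close the fingers and go behind the orange ball at (197,62).

Emit:
apply_moves([
  {"offset": [-4.5, -1, -1], "rot": [0, 0, 0]},
  {"offset": [-9, -2.4, -2], "rot": [0, 0, 0]},
  {"offset": [-13.5, -3.6, -4], "rot": [0, 0, 0]},
  {"offset": [-18.5, -5, -7], "rot": [0, 0, 0]},
  {"offset": [-18.6, -5, -11], "rot": [0, 0, 0]},
  {"offset": [-18.6, -5, -15], "rot": [0, 0, 0]},
  {"offset": [-18.6, -5, -18], "rot": [0, 0, 0]},
  {"offset": [-18.6, -5, -19.7], "rot": [0, 0, 0]},
  {"offset": [-18.6, -5, -19.7], "rot": [0, 0, 0]},
  {"offset": [-18.6, -5, -19.7], "rot": [0, 0, 0]},
], hand=0, newtons=10)

```text
time: 22.25
position: [0.5017, -0.2165, 0.1037]
tool_rot: [0.106, 0.994, 0.0, -0.0]
ft_force: [-0.1, 0.7, -0.2]
grip_width: 0.0149
grip_force: 0.0
```

Emit:
apply_moves([
  {"offset": [1, -0.22, 0], "rot": [0, 0, 0]},
  {"offset": [2, -0.44, 0], "rot": [0, 0, 0]},
  {"offset": [3, -0.65, 0], "rot": [0, 0, 0]},
  {"offset": [4, -0.87, 0], "rot": [0, 0, 0]},
  {"offset": [5, -1.1, 0], "rot": [0, 0, 0]},
  {"offset": [6, -1.3, 0], "rot": [0, 0, 0]},
  {"offset": [7, -1.52, 0], "rot": [0, 0, 0]},
  {"offset": [7.3, -1.6, 0], "rot": [0, 0, 0]},
  {"offset": [7.3, -1.6, 0], "rot": [0, 0, 0]},
  {"offset": [7.3, -1.6, 0], "rot": [0, 0, 0]},
])

```text
time: 23.25
position: [0.572, -0.2317, 0.1032]
tool_rot: [0.106, 0.994, 0.001, -0.004]
ft_force: [-7.9, 1.0, 5.2]
grip_width: 0.0005
grip_force: 4.0
```

Force −7.9 N: the lever is at its stop. I'll back off, rise and verify.

Emit:
apply_moves([
  {"offset": [-2, 0.4, 0], "rot": [0, 0, 0]},
  {"offset": [-5, 1.1, 0], "rot": [0, 0, 0]},
  {"offset": [-5, 1.1, 4], "rot": [0, 0, 0]},
  {"offset": [-4, 2, 9], "rot": [0, 0, 0]},
  {"offset": [0, 4, 14], "rot": [0, 0, 0]},
  {"offset": [5, 6, 18], "rot": [0, 0, 0]},
  {"offset": [9, 6.5, 19.6], "rot": [0, 0, 0]},
  {"offset": [11, 6.5, 19.6], "rot": [0, 0, 0]},
  {"offset": [11, 6.5, 19.6], "rot": [0, 0, 0]},
  {"offset": [11, 6.5, 19.6], "rot": [0, 0, 0]},
])

```text
time: 24.25
position: [0.6859, -0.1671, 0.2993]
tool_rot: [0.106, 0.994, -0.0, 0.0]
ft_force: [0.1, 0.6, -0.5]
grip_width: 0.0002
grip_force: 0.0
```

```bash
python3 look.py w8 power_switch_tip charged_pack; python3 - <<'E'
from meas import *
print(get_obs()['ft_force'])
meas('w8',green,[.603,-.1375,.072])
for c in ['top','side']:
    save(c,c+'8.png')
    for q in ['power_switch_tip','spent_pack','charged_pack','red_pot','dark_bottle','yellow_bottle','white_jar']:
        for r in nets.spot_point(c,q)[:1]: print(c,q,np.array(r['centre']),round(r['conf'],2))
E
```

```text
24.25 [ 0.6859 -0.1671  0.2993] [ 0.1058  0.9944 -0.      0.0002]
power_switch_tip [ 0.5908 -0.2422  0.0931] 0.94 [200. 126.]
power_switch_tip [ 0.7625 -0.0413 -0.0004] 0.42 [442. 245.]
charged_pack [ 0.604  -0.1367  0.0263] 0.87 [328. 117.]
[0.3296 1.1603 0.1325]
w8 [ 306   71   45   80 2926] [ 0.6038 -0.1376  0.072 ] [0.065, 0.0372, 0.0651, 0.0369] [167.5, 77.85, -12.77, -102.2]
top dark_bottle [ 0.7663  0.0336 -0.0043] 0.52
top yellow_bottle [ 0.7658 -0.0426 -0.0053] 0.55
top white_jar [0.7451 0.0996 0.0001] 0.81
side power_switch_tip [ 0.593  -0.2398  0.0965] 0.51
side spent_pack [0.519  0.2244 0.0047] 0.69
side charged_pack [ 0.6044 -0.1366  0.0229] 0.57
side red_pot [ 0.524   0.0811 -0.0013] 0.57
side dark_bottle [0.7609 0.0352 0.0039] 0.76
side yellow_bottle [ 0.7631 -0.0389 -0.0036] 0.64
side white_jar [ 0.7411  0.0937 -0.0015] 0.9
```

View pics/w8.png

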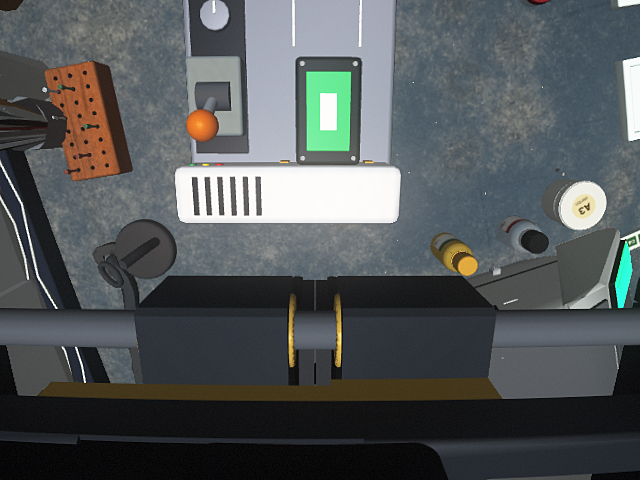

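w8 shows the lever thrown to the back (ball at (202,125), world (0.592, −0.241)), the charged pack home, and the bottles and jar in place. The robot touches nothing, so I'll hand in.

```bash
python3 -c "
from rig import hand_in
print(hand_in())"
```

```text
the job is handed in; nothing more can be done
None
```

I handed the job in at about 25 s on the robot's clock: the spent pack is flat in the white empty bay, the charged pack is home on the rail, and the switch lever is fully back (on); the bottles, jar and pot did not move, and no verdict came back.

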